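# Line up the heatsinks by height beside the signal meter

### The job

Line up the four copper heatsinks in order of height on the row of four black rubber pads, ready for fitting: the shortest on the pad next to the yellow signal meter, then each taller one further along, to the tallest on the pad farthest from the meter. Stand each one upright on its foot in the middle of its pad, and leave the white ceramic fuse holder where it lies.

Things in the scene. Friction and masses are not known exactly. Their poses are not given: they have to be found in the camera images.
- sink_a_mid (a point): the shortest of four finned copper heatsinks, a solid-looking upright block 36 x 36 mm in plan and 20 mm high (about 112 g, may be a quarter more or less); the point is its centre, 10 mm above its foot; z up, its fins stand upright and run along x. It starts upright and loose on the cart top; any two opposite sides can be gripped.
- sink_b_mid (a point): the second shortest of four finned copper heatsinks, a solid-looking upright block 36 x 36 mm in plan and 32 mm high (about 155 g, may be a quarter more or less); the point is its centre, 16 mm above its foot; z up, its fins stand upright and run along x. It starts upright and loose on the cart top; any two opposite sides can be gripped.
- sink_c_mid (a point): the second tallest of four finned copper heatsinks, a solid-looking upright block 36 x 36 mm in plan and 44 mm high (about 198 g, may be a quarter more or less); the point is its centre, 22 mm above its foot; z up, its fins stand upright and run along x. It starts upright and loose on the cart top; any two opposite sides can be gripped.
- sink_d_mid (a point): the tallest of four finned copper heatsinks, a solid-looking upright block 36 x 36 mm in plan and 56 mm high (about 242 g, may be a quarter more or less); the point is its centre, 28 mm above its foot; z up, its fins stand upright and run along x. It starts upright and loose on the cart top; any two opposite sides can be gripped.
- pad1_top (a point): one of four identical black rubber pads, 60 x 60 mm, fixed in a straight row, 80 mm from centre to centre, on a dark steel strip (68 x 330 mm); the point is the centre of its top face, 7 mm above the cart top; y runs along the row, x across it, z up. The number says nothing about its place in the row.
- pad2_top (a point): one of four identical black rubber pads, 60 x 60 mm, fixed in a straight row, 80 mm from centre to centre, on a dark steel strip (68 x 330 mm); the point is the centre of its top face, 7 mm above the cart top; y runs along the row, x across it, z up. The number says nothing about its place in the row.
- pad3_top (a point): one of four identical black rubber pads, 60 x 60 mm, fixed in a straight row, 80 mm from centre to centre, on a dark steel strip (68 x 330 mm); the point is the centre of its top face, 7 mm above the cart top; y runs along the row, x across it, z up. The number says nothing about its place in the row.
- pad4_top (a point): one of four identical black rubber pads, 60 x 60 mm, fixed in a straight row, 80 mm from centre to centre, on a dark steel strip (68 x 330 mm); the point is the centre of its top face, 7 mm above the cart top; y runs along the row, x across it, z up. The number says nothing about its place in the row.
- meter_mid (a point): yellow plastic signal meter lying in line with the row of pads just past one end of it (100 mm from the centre of the nearest pad), 110 x 70 mm and 45 mm high with a black knob up to 55 mm; fixed; the point is the centre of its case, 22 mm above the cart top. A low grey splitter box (75 x 55 x 22 mm) lies past the other end.
- fuse_mid (a point): white ceramic fuse holder, 56 x 30 mm and 28 mm high (fuse along x), loose among the heatsinks, not to be moved; the point is its centre, 14 mm above the cart top. A rusty bolt (70 mm long, 18 mm high) also lies loose among them.
There are look-alikes about, which are no part of the job. Leave any green look-alike of the part that bears sink_b_mid alone.

How it is judged:
By the outcome, as a careful person would: the job done as asked, in the order asked, and still so for the second after the job is handed in, with the robot touching nothing.
It also fails if it takes over 99 s, if anything falls off the work surface, if the arm or the gripper's body presses on something with over 40 N, if the wrist force passes 120 N, or if a joint passes its speed limit or range.

### The arm

A 6-joint arm with a two-finger parallel gripper is mounted at the origin on the work surface. World frame = base frame: x ahead of the robot, y to its left, z up, the work surface at z = 0. Lengths are in mm, angles in rad, forces in N, time in s.
With the tool pointing down it reaches from about 300 to 775 mm from the base axis. Payload 14.6 kg.
Tool frame: the origin (TCP) lies on the centre line of the jaws, within the pads' length; the fingertips stand 19 mm ahead of it and the grasp point (between the pads) is the TCP (bot.tip_reach is the distance from the TCP to the fingertips, in mm); z points along the fingers, y is the line along which they close (so a half turn about z gives the same grasp; the last joint's range is limited). The gripper opens to 85 mm and grips with 20 to 120 N. Pads are 22 mm wide; open, the fingers measure 114 mm over their backs; the gripper's body (76 mm by 85 mm) begins 54 mm behind the grasp point. The pads swing forward as they close: fully open they stand 13 mm farther back than shut.
Start: joints at [-1.326, 0.3, 1.521, -0, 1.321, -0.067], TCP at [168.718, -523.473, 250.281] pointing down, gripper open.
Joint ranges: [-3.03, 3.03], [-0.79, 2.21], [0.23, 2.52], [-1.04, 4.18], [0, 3.07], [-2.55, 2.55]. Speed limits (rad/s): [2.22, 2.22, 2.57, 3.14, 3.14, 3.14].

### API

Orientations are given as a unit quaternion [w, x, y, z].
In Python, from rig import bot gives the robot as it stands. Calls block until the motion is done:
- bot.move_to(position, orientation): joint-space move of the TCP to a pose.
- bot.servo_line(position, attitude=None, speed=150, until_force=None): straight line of the TCP; attitude=None keeps the orientation; speed is the mean speed in mm/s. With until_force (N) it stops when the force on the tool has changed by that much, and returns True; else False.
- bot.move_joints(angles): joint-space move.
- bot.move_gripper(opening, grip_force=None): finger opening in mm; grip_force is the grip in N (None keeps the last); returns when the fingers have stopped.
- bot.dwell(seconds).
- bot.ik(position, orientation): joint angles nearest the present ones, or None.
- bot.read_state(): the state.
- bot.read_camera(name): name is "side" or "top" or "wrist"; returns a dict with "image" (420x560x3 uint8, blue, green, red), "depth" (420x560 float32, mm along the optical axis (not along the pixel's ray), 0 where there is no reading), "fovy" (degrees; the focal length in pixels is half the picture's height over the tangent of half this angle, whatever the lens; pixels are square), "cx", "cy" (the principal point, pixels), "eye" and "attitude" of the camera in the world; the wrist camera has in their place "mount" (4x4, takes a point from camera to tool coordinates, whose origin is the TCP and whose axes are the flange's). Camera axes: x right, y down, z forward; pixel columns grow to the right and rows downward; lengths in mm; the calibration is good to about 2 mm. A picture is of the moment at which its call begins: read the wrist's pose just before it.
A pose or a line that the arm cannot do raises bot.MotionError and nothing moves.
- bot.finish_job(): hands the job in; it is judged then, once.
The state is a dict: "clock": time; "joint_positions": joint angles; "qvel": joint speeds; "effort": joint torques, N m; "ee_pos": TCP position; "tool_rot": TCP orientation; "ft_force": force on the tool from outside, world axes, zero at the start; "moment": the same for the moment, N m; "grip_width": finger opening in mm; "grip_force": force on a finger pad.
Only numpy, scipy, OpenCV 4.12 (cv2) and the standard library are available. Lean on these libraries where they do the work, as an engineer would, in place of code of your own. Each camera call takes 0.05 s, during which the arm holds its last target. There are 200 camera calls.

## Working session

There is one attempt and no reset: what is moved stays moved. The work goes in short steps, each a Python script; the robot and the scene stay as the last script left them, time stands still between calls to the robot, and variables do not carry over. Pictures are saved under pics/ and viewed, at most 14 in all, crops included, and the job is handed in when it is done.

```bash
mkdir -p pics
cat > h.py <<'E'
from rig import bot
import numpy as np, cv2
from scipy.spatial.transform import Rotation as R
def q2m(q): q=np.array(q,float); return R.from_quat(q[[1,2,3,0]]).as_matrix() if q.shape==(4,) else q
def cloud(c, T=None):
    h,w=c["depth"].shape; f=h/2/np.tan(np.radians(c["fovy"])/2)
    u,v=np.meshgrid(np.arange(w),np.arange(h)); d=c["depth"]
    P=np.stack([(u-c["cx"])/f*d,(v-c["cy"])/f*d,d],-1)
    M,t=(q2m(c["attitude"]),np.array(c["eye"])) if T is None else T
    W=P@M.T+t; W[d==0]=np.nan; return W
E
python3 - <<'E'
from h import *
for n in("top","side"):
    c=bot.read_camera(n); cv2.imwrite(f"pics/{n}0.png",c["image"]); np.save(n+".npy",cloud(c)); np.save(n+"_i.npy",c["image"])
    print(n,c["eye"],c["attitude"],c["fovy"],c["cx"],c["cy"],(c["depth"]>0).mean())
print(bot.read_state())
E
```

```text
top [402.79200822  -9.97343863 943.28411626] [-0.05256158  0.71090849 -0.70051472  0.03354881] 42.2012992033725 284.3651737552387 214.61109039604187 0.9960969387755102
side [413.3303869  704.88472065 563.60025798] [ 0.03137572 -0.05204788  0.88660955 -0.45850854] 50.62408969622446 280.3948416359884 215.71717812194552 0.9958205782312926
{'clock': 0.1, 'joint_positions': array([-1.32558413e+00,  3.00406621e-01,  1.52151237e+00, -7.97937698e-06,
        1.32070018e+00, -6.66368350e-02]), 'qvel': array([-2.80661947e-03, -2.86248781e-03,  6.45290757e-04, -1.39465254e-03,
       -1.81652918e-05, -5.03897959e-04]), 'effort': array([ 2.44679541e-03, -5.44368982e+01, -3.62365580e+01, -3.63473220e-06,
        3.04765148e-03, -1.81340436e-07]), 'ee_pos': array([ 168.68110382, -523.29771544,  249.78573906]), 'tool_rot': array([-5.10872660e-04,  9.87868098e-01,  1.55294423e-01, -4.96167555e-05]), 'ft_force': array([ 0.38509018, -0.07249648,  0.95272514]), 'moment': array([ 0.00953422, -0.00812114, -0.04168534]), 'grip_force': 0.0, 'grip_width': 85.41058058650523}
```

View pics/top0.png

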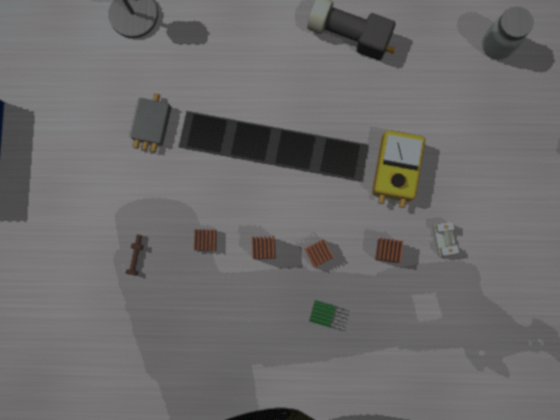

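View pics/side0.png

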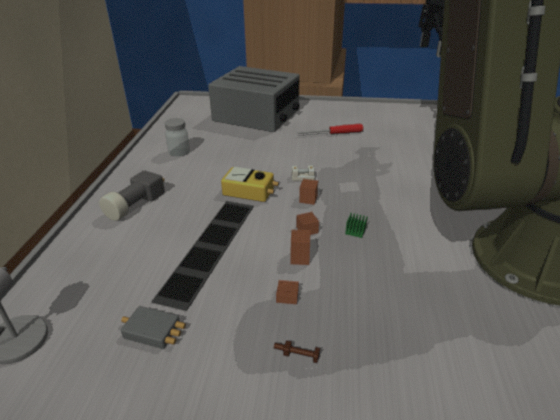

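The top view shows four copper blocks at about (205,240), (264,247), (319,252) and (389,250). The pad strip runs from (185,130) to (365,160), with the yellow meter at (400,165), the fuse holder at (447,240), the bolt at (135,255) and the green look-alike at (325,314). The side view shows the same layout with different block heights.

Run:
```python
from h import *
for n in("top","side"):
    im=np.load(n+"_i.npy"); W=np.load(n+".npy"); hsv=cv2.cvtColor(im,cv2.COLOR_BGR2HSV)
    H,S,V=cv2.split(hsv)
    masks={"copper":((H<14)|(H>172))&(S>95)&(V>40),"yellow":(H>20)&(H<32)&(S>150)&(V>90),"green":(H>45)&(H<80)&(S>120),"dark":(V<62)&(S<90)}
    for k,m in masks.items():
        m=cv2.morphologyEx(m.astype(np.uint8),cv2.MORPH_CLOSE,np.ones((5,5)))
        N,L,st,ce=cv2.connectedComponentsWithStats(m)
        for i in range(1,N):
            if st[i,4]<80: continue
            P=W[L==i]; P=P[~np.isnan(P[:,0])]
            if not len(P) or P[:,0].max()>900: continue
            zt=np.percentile(P[:,2],90); T=P[P[:,2]>zt-6] if k!="dark" else P
            r=cv2.minAreaRect(T[:,:2].astype(np.float32))
            print(n,k,ce[i].round(),st[i,4],"zpct",np.percentile(P[:,2],[5,50,95]).round(1),"rect",np.round(r[0],1),np.round(r[1],1),round(r[2],1))
    ok=~np.isnan(W[...,0]); print(n,"table z",[W[v,u].round(1).tolist() for v,u in ((200,200),(200,300),(280,230),(280,420))])
```

```text
top copper [205. 240.] 394 zpct [ 3.9 14.8 22.3] rect [471.1 151.1] [32.7 34.7] 1.1
top copper [263. 248.] 425 zpct [ 4.8 42.2 58.2] rect [456.7  49. ] [32.1 34.6] 4.0
top copper [389. 250.] 489 zpct [18.7 38.3 46.4] rect [ 456.6 -160.1] [35.8 33.7] 81.0
top copper [319. 253.] 413 zpct [ 3.8 18.3 34.3] rect [451.1 -43. ] [32.8 34.4] 27.4
top yellow [395. 175.] 1203 zpct [40.1 45.1 47.7] rect [ 601.  -176.1] [ 68. 107.] 79.7
top green [322. 313.] 341 zpct [ 3.4  7.6 33.6] rect [353.1 -49.8] [29.3 27.1] 75.1
top dark [359.  32.] 1890 zpct [10.6 47.3 52.3] rect [ 843.6 -100.5] [148.3  56.9] 69.2
top dark [147.  28.] 118 zpct [ 1.4  7.8 13.1] rect [858.4 275.3] [22.4 74.3] 43.2
top dark [501.  45.] 608 zpct [11.4 46.1 85. ] rect [ 813.2 -352.9] [50.4 24.5] 65.8
top dark [165. 126.] 163 zpct [ 4.8 15.3 22.8] rect [672.  229.6] [ 6.8 71.3] 75.3
top dark [274. 146.] 6679 zpct [ 2.8  6.7 10. ] rect [640.3  38.4] [329.6  66.9] 79.9
top dark [400. 165.] 102 zpct [45.2 48.2 50.9] rect [ 599.  -176.6] [53.8  6. ] 79.2
top dark [398. 180.] 118 zpct [53.  55.2 57.9] rect [ 571.6 -171.6] [19.  19.8
[... 1199 characters left out ...]
ct [-121.9   72.3  193.7] rect [  359.5 -1592.4] [642.6 102.4] 86.3
side dark [501. 131.] 32127 zpct [ 13.2 289.7 437.7] rect [    2.6 -1031.1] [2289.8  873.7] 67.3
side dark [255.  78.] 524 zpct [118.1 120.4 123.3] rect [ 659.6 -636.3] [ 93.4 178.8] 73.0
side dark [286. 103.] 910 zpct [  8.5  63.1 111.3] rect [ 543.3 -654.4] [295.3  36.8] 79.9
side dark [147. 192.] 536 zpct [ 4.9 28.6 43.4] rect [ 832.5 -106.7] [107.8  35.8] 58.2
side dark [202. 257.] 3594 zpct [2.7 6.2 8.1] rect [641.7  42.7] [327.5  67.2] 79.7
side dark [ 39. 343.] 89 zpct [3.3 6.3 9.9] rect [845.4 301. ] [52.5 10.5] 87.6
side table z [[707.6, -128.6, -0.8], [476.1, -143.9, 5.8], [581.1, 126.5, -0.1], [237.2, 86.9, -0.7]]
```

```bash
cat >> h.py <<'E'
Q=lambda psi:[0,np.cos(np.radians(psi+90)/2),np.sin(np.radians(psi+90)/2),0]   # tool down, closing line at psi deg
def wrist():
    s=bot.read_state(); c=bot.read_camera("wrist"); A=np.eye(4); A[:3,:3]=q2m(s["tool_rot"]); A[:3,3]=s["ee_pos"]
    A=A@np.array(c["mount"]); return c,(A[:3,:3],A[:3,3])
def plane(c,T,uv,z):
    f=c["depth"].shape[0]/2/np.tan(np.radians(c["fovy"])/2); uv=np.asarray(uv,float).reshape(-1,2)
    d=np.c_[(uv[:,0]-c["cx"])/f,(uv[:,1]-c["cy"])/f,np.ones(len(uv))]@T[0].T
    return (T[1]+d*((z-T[1][2])/d[:,2])[:,None])[:,:2]
def find(c,T,kind):
    "rects (world) of copper tops, or of the dark strip"
    W=cloud(c,T); H,S,V=cv2.split(cv2.cvtColor(c["image"],cv2.COLOR_BGR2HSV)); out=[]
    m=((H<14)|(H>172))&(S>95)&(V>40) if kind=="copper" else (V<62)&(S<90)&(np.abs(W[...,2]-5)<9)
    m=cv2.morphologyEx(m.astype(np.uint8),cv2.MORPH_CLOSE,np.ones((9,9)))
    N,L,st,ce=cv2.connectedComponentsWithStats(m)
    for i in range(1,N):
        if st[i,4]<600: continue
        z=np.nanpercentile(W[...,2][L==i],85); h=min((20,32,44,56),key=lambda q:abs(q-z)) if kind=="copper" else 5
        v,u=np.nonzero((L==i)&(np.abs(W[...,2]-z)<6) if kind=="copper" else L==i)
        r=cv2.minAreaRect(plane(c,T,np.c_[u,v],h).astype(np.float32))
        edge=st[i,0]<2 or st[i,1]<2 or st[i,0]+st[i,2]>558 or st[i,1]+st[i,3]>418
        out.append((ce[i].round(),round(float(z),1),h,np.round(r[0],1),np.round(r[1],1),round(r[2],1),"EDGE" if edge else ""))
    return out
E
python3 - <<'E'
from h import *
print(bot.tip_reach)
for i,(p,k) in enumerate([((430,-100,330),"copper"),((430,110,330),"copper"),((560,40,400),"dark")]):
    bot.move_to(list(p),Q(0)); bot.dwell(.3)
    c,T=wrist(); cv2.imwrite(f"pics/w{i}.png",c["image"])
    print(i,T[1].round(),T[0][:,2].round(2),c["fovy"])
    for o in find(c,T,k): print(*o)
s=bot.read_state(); print(s["clock"],s["joint_positions"].round(2))
E
python3 -c "
import cv2,numpy as np
cv2.imwrite('pics/w012.png',cv2.resize(np.hstack([cv2.imread(f'pics/w{i}.png') for i in range(3)]),(800,200)))"
```

```text
19.0
0 [429. -34. 454.] [-0.   -0.26 -0.97] 59.94209101537755
[302.  24.] 56.5 56 [457.9  50.7] [36.  37.1] 2.8 EDGE
[293. 116.] 32.6 32 [450.9 -41.5] [35.5 35.3] 27.6 
[297. 216.] 44.4 44 [ 456.8 -158.2] [37.  35.8] 82.5 
1 [430. 175. 454.] [-0.   -0.26 -0.97] 59.94209101537755
[286.  16.] 18.5 20 [444.1 273.7] [16.1 68.3] 81.2 EDGE
[310. 128.] 20.7 20 [471.4 153.7] [34.2 36. ] 90.0 
[299. 216.] 56.3 56 [457.8  52.3] [35.2 37.2] 3.5 
[291. 281.] 32.1 32 [451.  -39.8] [36.5 38.1] 27.9 
[294. 355.] 43.2 44 [ 457.6 -148.4] [24.7 36. ] 83.0 
2 [559. 106. 524.] [ 0.   -0.26 -0.97] 59.94209101537755
[333. 146.] 8.0 5 [639.2  40.8] [327.5  66.6] 79.7 
[544. 243.] 7.1 5 [970.5 -94. ] [ 14.8 275.8] 0.0 EDGE
4.525 [0.01 0.26 1.23 0.   1.65 0.01]
```

View pics/w012.png

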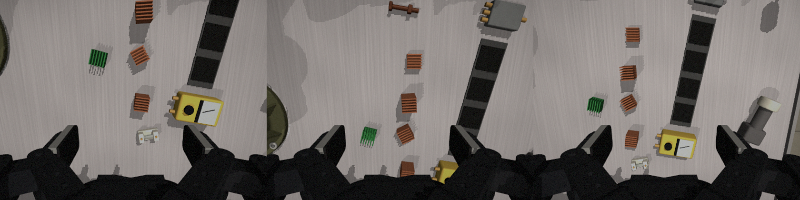

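The wrist view shows the four sinks, the strip, the meter and the fuse holder, and it agrees with the top and side views to about 2 mm. I'll start with sink a and check it.

```bash
cat >> h.py <<'E'
C=np.array([639.5,40.8]); U=np.array([np.cos(np.radians(79.7)),np.sin(np.radians(79.7))]); PSI=-10.3
S={"a":(471.4,153.7,0.,24,-120),"b":(451,-40.7,27.7,27,-40),"c":(456.9,-158.2,-7.3,31,40),"d":(457.9,51.5,3.2,37,120)}
def pick_place(k):
    x,y,psi,z,s=S[k]; q=Q(psi); p=C+U*s; qp=Q(PSI)
    bot.move_gripper(66,60); bot.move_to([x,y,150],q); bot.servo_line([x,y,z],speed=100)
    bot.move_gripper(20,60); st=bot.read_state(); print(k,"width",round(st["grip_width"],1),st["grip_force"],st["ee_pos"].round(1))
    if not 32<st["grip_width"]<40: print("bad grip"); return
    bot.servo_line([x,y,160],speed=150); st=bot.read_state(); print(" lifted",round(st["grip_width"],1),st["ft_force"].round(1))
    bot.move_to([*p,160],qp); bot.servo_line([*p,z+12],speed=120); bot.dwell(.2)
    hit=bot.servo_line([*p,z+5],speed=15,until_force=5); st=bot.read_state(); print(" down",hit,st["ee_pos"].round(1),p.round(1),st["ft_force"].round(1))
    bot.move_gripper(62); bot.dwell(.2); bot.servo_line([*p,160],speed=120); print(" clock",bot.read_state()["clock"])
E
python3 - <<'E'
from h import *
pick_place("a")
bot.move_to([560,-40,330],Q(0)); bot.dwell(.3); c,T=wrist(); cv2.imwrite("pics/a.png",c["image"])
for o in find(c,T,"copper"): print(*o)
for o in find(c,T,"dark"): print(*o)
E
```

```text
a width 34.3 60.78368067741394 [471.7 153.8  24.6]
 lifted 34.3 [-0.4  0.  -1.6]
 down True [618.2 -77.3  31.6] [618.  -77.3] [-2.  -0.6  5.3]
 clock 13.4583
[181.  85.] 56.5 56 [458.7  50.9] [37.2 36.2] 3.1 
[184. 168.] 32.6 32 [451.7 -41.3] [36.8 35.6] 27.4 
[322. 197.] 27.4 32 [616.5 -75.7] [36.8 36.5] 79.7 
[198. 256.] 43.9 44 [ 457.7 -157.8] [37.9 36.8] 81.7 
[342. 101.] 8.0 5 [634.4  14.4] [273.7  67.3] 79.7 EDGE
```

View pics/a.png

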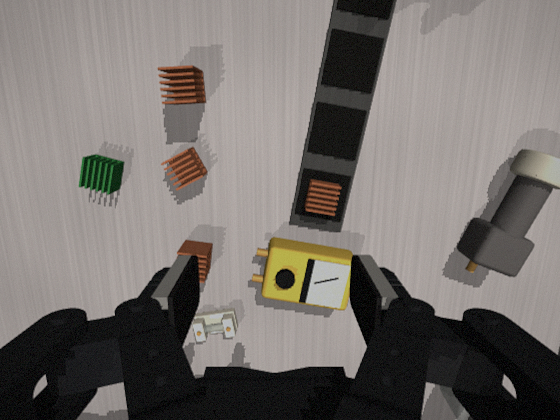

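Sink a stands at pixel (322,197), centred on the end pad next to the meter, with its fins running across the row. I'll place the others the same way.

Run:
```python
from h import *
for k in "bcd": pick_place(k)
bot.move_to([560,40,400],Q(0)); bot.dwell(.3); c,T=wrist(); cv2.imwrite("pics/end.png",c["image"])
for o in find(c,T,"copper"): print(*o)
print([(k,(C+U*S[k][4]).round(1)) for k in S])
bot.move_to([400,-250,350],Q(-40)); c=bot.read_camera("top"); cv2.imwrite("pics/endtop.png",cv2.resize(c["image"][80:280,100:480],(760,400)))
c=bot.read_camera("side"); cv2.imwrite("pics/endside.png",cv2.resize(c["image"][150:350,100:400],(750,500)))
print(bot.read_state()["clock"])
```

```text
b width 35.0 60.52135705947876 [451.3 -40.7  27.5]
 lifted 34.9 [-0.1  0.1 -1.2]
 down True [632.5   1.5  34.6] [632.3   1.4] [-2.1 -0.3  5.8]
 clock 22.7083
c width 35.0 60.711822509765625 [ 457.2 -158.3   31.5]
 lifted 35.2 [ 0.1 -0.3 -2.8]
 down True [646.8  80.2  38.6] [646.7  80.2] [-1.3 -0.5  5.9]
 clock 31.2083
d width 35.3 60.651315450668335 [458.2  51.5  37.5]
 lifted 35.3 [-0.3 -0.3 -2.6]
 down True [661.1 158.9  44.6] [661.  158.9] [-1.  -0.4  5.7]
 clock 39.0917
[356.  65.] 63.4 56 [661.5 159. ] [37.2 37.2] 79.7 
[340. 131.] 51.5 56 [644.8  79.4] [35.6 36.3] 79.8 
[326. 188.] 39.4 44 [630.6   2. ] [36.6 36.6] 79.8 
[314. 239.] 27.3 32 [616.6 -74.8] [37.4 36.1] 79.6 
[('a', array([618. , -77.3])), ('b', array([632.3,   1.4])), ('c', array([646.7,  80.2])), ('d', array([661. , 158.9]))]
41.9083
```

View pics/endtop.png

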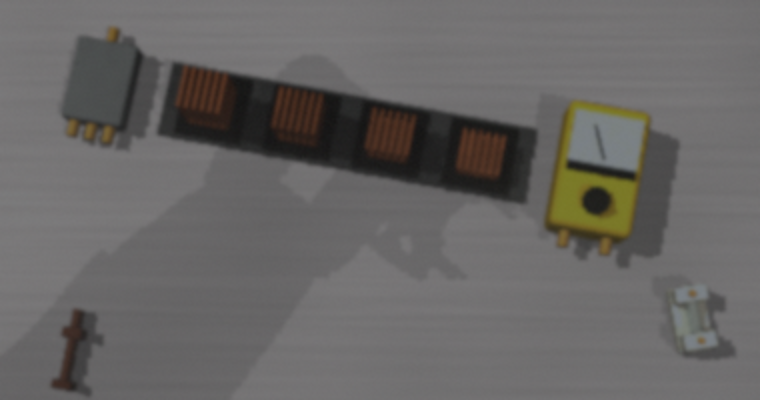

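View pics/endside.png

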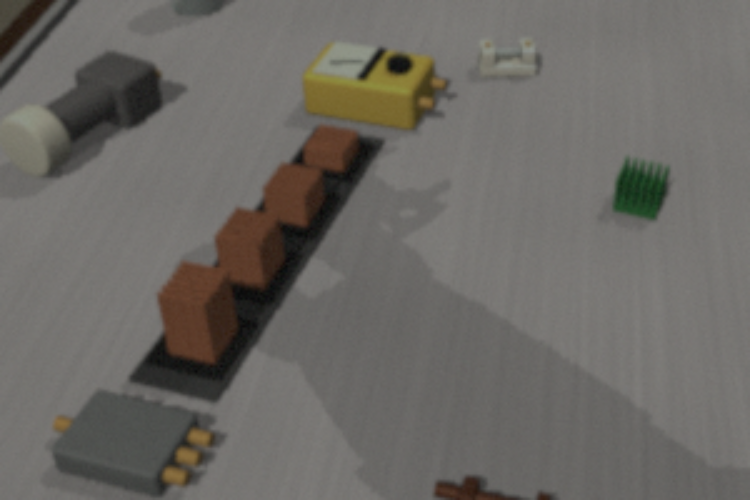

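The top view shows the sinks at about (205,95), (297,113), (391,135) and (481,153). Each is centred on its pad, rising in height away from the meter, and the fuse holder at (692,320) and the green look-alike are untouched. The side view confirms all four stand upright in height order.

```bash
python3 -c "
from rig import bot
print(bot.finish_job())"
```

```text
the job is handed in; nothing more can be done
None
```

All four heatsinks stand upright and centred on their pads, shortest next to the meter and tallest farthest away, with the fuse holder left where it lay; the job is handed in at about 42 s.

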